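Try a sample tube in a sloping go / no-go gauge

ROBOT

A 6-joint arm with a two-finger parallel gripper is mounted at the origin on a cart in front of the work surface, level with it; the furniture and walls round the work are solid. World frame = base frame: x ahead of the robot, y to its left, z up, the work surface at z = 0. Lengths are in mm, angles in rad, forces in N, time in s.
With the tool pointing down it reaches from about 350 to 775 mm from the base axis. Payload 7.3 kg.
Tool frame: the origin (TCP) lies on the centre line of the jaws, within the pads' length; the fingertips stand 22 mm ahead of it and the grasp point (between the pads) lies 3 mm ahead of it; z points along the fingers, y is the direction in which the jaws open and shut (so a half turn about z gives the same grasp; the last joint's range is limited). The gripper opens to 92 mm and grips with 3 to 60 N. Pads are 19 mm wide; open, the fingers measure 130 mm over their backs; the gripper's body (75 mm by 190 mm) begins 47 mm behind the grasp point.
Start: joints at [-1.369, 0.342, 1.524, -0, 1.275, -0.146], TCP at [178.958, -493.575, 248.741] pointing down, gripper open.
Joint ranges: [-2.53, 2.53], [-0.77, 2.02], [0.04, 2.7], [-1, 4.14], [0.28, 2.66], [-3.11, 3.11]. Speed limits (rad/s): [2.57, 2.57, 3.14, 3.14, 3.14, 3.14].

INTERFACE

Orientations are given as [roll, pitch, yaw] about the fixed x, y, z axes, in that order (R = Rz(yaw) Ry(pitch) Rx(roll)).
In Python, from plant import get_obs, capture, bot, spot_in gives the robot as it stands.
- The arm moves only by the shell command python3 -m handwheel 'ROWS' [OPENING]. ROWS is JSON, a list of rows, each a list of 2 entries, a list of its own where there are three numbers: the shift along the world's x, y, z in mm, then the turn, a rotation vector about the world's x, y, z in rad. In form: [[[x, y, z], [wx, wy, wz]], ...]. A call has 1 to 12 rows; each row shifts and turns the commanded pose from where the row before left it; what a row does not reach is not made up. A row lasts 1/8 s, in which the tool goes at most 62.5 mm and 10.7 degrees, less where a joint would pass 70% of its speed; a pose out of reach is approached as far as the arm can. A call is refused whole if a number of a shift passes 62.5 or a number of a turn 0.188, either way. A call with a gripper value outside its range is refused whole. OPENING is the closure, from 0 (fully open) to 1 (shut), set as the call begins (- or left out, the last holds). The fingers move at their own pace and stop on an object; the grip force is fixed at half the most. Time passes only in rows, so rows that do not move let the fingers close. It gives the time, the measured TCP pose, the force and the opening at its end, in the units of the state.
- get_obs(): the state, without advancing time (a new reading comes with each control period).
- capture(name): name is "side" or "top"; returns a dict with "img" (420x560x3 uint8, red, green, blue), "fx", "fy", "cx", "cy" (pixels), "k1" (the pictures are not rectified: a ray, as slopes to the right and down, at radius r is drawn at 1 + k1 r^2 times it, then the intrinsics apply), "cam_to_world" (4x4, takes a point from camera to world coordinates). Camera axes: x right, y up, looking along -z (the intrinsics and any distortion apply to the point x, -y, -z); pixel columns grow to the right and rows downward; lengths in mm; the calibration is good to about 2 mm. A picture is of the moment at which its call begins. There is no depth.
- bot.close_job(): hands the job in, once; it reports no verdict.
Trained networks look in the newest picture that a camera, given by its name, has taken for a name from the list of things; names that differ only in an ending like _2 or _b are one class to them, and where a whole thing is asked for, a point or a joint stands for the part that bears it (a point fixed in the world has none). Each returns a list of dicts, best first, with "score" (0 to 1); they miss things now and then, are a little off and sometimes report something else, mostly with a low value. They report only what shows in the picture. A call takes as long as a camera call. They do not tell look-alikes from the thing itself.
- spot_in(thing, camera): "xyz" ([x, y, z] in mm, in the coordinates of the camera as it stood for that picture, good to about 4 mm: the middle of the surface that is visible of it).
The state is a dict: "time": time; "joint_positions": joint angles; "dq": joint speeds; "tau": joint torques, N m; "tool_pos": TCP position; "tcp_rot": TCP orientation; "contact_force": force on the tool from outside, world axes, zero at the start; "moment": the same for the moment, N m; "grip_width": finger opening in mm.
Only numpy, scipy, OpenCV 4.12 (cv2) and the standard library are available. Lean on these libraries where they do the work, as an engineer would, in place of code of your own. Each camera call takes 0.05 s, during which the arm holds its last target. There are 200 camera calls.

TASK

Check the cap foot of the blue sample tube on the sloping gauge: holding the tube square to the sloping deck with its foot just above it, bring it in low at the open end, slide it along the deck through the wide green gap and on until the narrow red gap gently stops it, without forcing it. Then take the tube out and stand it upright in the white tray, released; do not tip it over on the way or disturb the petri dish, the red stopper or the loose beaker.

Things in the scene. Friction and masses are not known exactly. Their poses are not given: they have to be found in the camera images.
- tube: Blue sample tube, 68 mm tall, standing upright, cap foot down. The foot, the part to be gauged, is 25 mm in diameter over its lowest 15 mm or so; above, the tube narrows gently to about 22 mm across where it is gripped, 40 to 60 mm up. About 30 g, round and rigid. Origin: centre of the foot's underside; z points along the tube to its top.
- deck: Dark steel deck of the fixed gauge, 95 mm up the slope by 165 mm long, sloping 30 degrees, low edge towards the robot. Origin: centre of its upper surface, 55 mm above the bench. x points up the slope, y along the slide from the open entry end to the red jaws (roughly to the robot's left), z square to the deck, up and leaning 30 degrees to the robot. Open entry end: y = -82 mm.
- go_jaws: GO gap: two fixed steel jaws with green tops, 28 mm apart, 20 mm high, on the deck. Axes as the deck's: x across the gap, y along the slide, z square to the deck. Origin: on the deck surface in the middle of the gap. The jaws reach from y = -10 to +10 mm; round noses of 10 mm radius at the entry side reach to y = -20 mm. The deck's open end is at y = -67 mm.
- nogo_jaws: NO-GO gap: two fixed rigid steel jaws with red tops, 20 mm apart, 20 mm high, further along the deck. Axes as the deck's. Origin: on the deck surface in the middle of this gap, 58 mm along y from that of the go jaws. The jaws reach from y = -10 to +10 mm. The foot stops on their front edges when the tube's axis is about 41 mm past the go jaws' origin.
- tray: Fixed shallow white plastic tray, 80 x 80 mm outside, 14 mm high, walls 4 mm, floor about 4 mm thick. Origin: centre of the underside; x and y along its sides, z up.
- petri_dish: Closed glass petri dish, 64 mm across, 16 mm high, a bystander to be left alone. Origin: centre of the underside.
- stopper: Small red rubber stopper, 25 mm across, 24 mm high, a bystander to be left alone. Origin: centre of the underside.
- beaker_loose: Small glass beaker, 58 x 51 mm, 72 mm high, standing loose at the near left corner of the group of beakers on the right, a bystander to be left alone. Origin: centre of the underside.
Things that resemble listed ones, but are neither listed nor needed, are in the scene too. Leave any brown or purple look-alike of the tray alone.

How it is judged:
By the outcome, as a careful person would: the job done as asked, in the order asked, and still so for the second after the job is handed in, with the robot touching nothing.
It also fails if it takes over 51 s, if anything falls off the work surface, if the arm or the gripper's body presses on something with over 40 N, if the wrist force passes 120 N, or if a joint passes its speed limit or range.

## Working session

There is one attempt and no reset: what is moved stays moved. The work goes in short steps, Python scripts to look and compute and a shell command to move; the robot and the scene stay as the last step left them, time stands still between calls to the robot, and variables do not carry over. Pictures are saved under pics/ and viewed, about 8 in all and at most 12, crops included, and the job is handed in when it is done.

```bash
ls; mkdir -p pics; cat > h.py <<'E'
import numpy as np, cv2
from plant import get_obs, capture, bot, spot_in
def w(c,p):
    T=np.array(c["cam_to_world"]); return T[:3,:3]@np.array(p)+T[:3,3]
def proj(c,P):
    T=np.array(c["cam_to_world"]); p=T[:3,:3].T@(np.array(P,float)-T[:3,3]); a=np.array([p[0],-p[1]])/-p[2]
    a=a*(1+c["k1"]*(a@a)); return np.array([c["fx"]*a[0]+c["cx"],c["fy"]*a[1]+c["cy"]])
def ray(c,u,v):
    d=np.array([(u-c["cx"])/c["fx"],(v-c["cy"])/c["fy"]]); a=d.copy()
    for _ in range(20): a=d/(1+c["k1"]*(a@a))
    T=np.array(c["cam_to_world"]); r=T[:3,:3]@np.array([a[0],-a[1],-1]); return T[:3,3],r
def atz(c,u,v,z):
    o,r=ray(c,u,v); return o+r*(z-o[2])/r[2]
def save(c,n,crop=None,s=1):
    im=c["img"][:,:,::-1]
    if crop: x0,y0,x1,y1=crop; im=im[y0:y1,x0:x1]
    cv2.imwrite("pics/"+n,cv2.resize(im,None,fx=s,fy=s,interpolation=cv2.INTER_CUBIC))
E
python3 - <<'E'
from h import *
np.set_printoptions(precision=1,suppress=True)
for n in ("top","side"):
    c=capture(n); save(c,n+"0.png")
    print(n,np.array(c["cam_to_world"])[:3],c["fx"],c["k1"])
    for t in "tube deck go_jaws nogo_jaws tray petri_dish stopper beaker_loose".split():
        for d in spot_in(t,n)[:4]:
            P=w(c,d["xyz"]); print(t,round(d["score"],2),P,proj(c,P))
o=get_obs(); print(o)
E
```

```text
pics
top [[   0.     1.    -0.1  369.8]
 [  -1.     0.    -0.   -36.5]
 [  -0.     0.1    1.  1259.1]] 480.4679651928582 -0.001706911246682973
deck 0.57 [598.3  10.9  63.1] [269.6 179.9]
deck 0.29 [455.9  52.8  19. ] [253.4 237.2]
go_jaws 0.49 [608.2 -10.3  77.5] [277.8 175. ]
nogo_jaws 0.5 [589.1  46.8  66.5] [255.2 183.2]
tray 0.93 [ 612.3 -176.3    1.4] [340.9 179.3]
tray 0.87 [499.4 220.4   6.9] [190.4 220.6]
tray 0.77 [399.1 348.    3.8] [140.8 258.6]
petri_dish 0.62 [454.5  50.5  18.4] [254.3 237.8]
stopper 0.47 [422.4 -53.7  23.8] [294.6 250.4]
beaker_loose 0.64 [ 448.  -410.3   28.3] [435.1 241.3]
side [[   0.9   -0.2    0.4 1011.1]
 [   0.5    0.4   -0.8 -925.1]
 [   0.     0.9    0.4  556.5]] 423.6350025628474 -0.019723879517264314
tube 0.77 [ 464.3 -229.3   36.2] [214.5 255.3]
deck 0.77 [614.3 -18.4  62.8] [309.4 225.3]
go_jaws 0.65 [ 450.2 -407.1   52.1] [156.5 285.4]
tray 0.89 [495.4 216.7   2.6] [305.8 205.4]
tray 0.8 [ 605.5 -170.8    5.4] [278.  270.7]
tray 0.74 [ 452.2 -403.2   50.3] [158.7 285.5]
tray 0.62 [401.6 341.4   1.9] [297.  187.8]
petri_dish 0.54 [459.3  42.5  12.6] [269.3 220.6]
stopper 0.66 [ 463.6 -228.9   32.4] [214.4 256.6]
stopper 0.59 [421.6 -57.6  17.4] [239.5 229.7]
beaker_loose 0.81 [ 449.5 -406.7   51.7] [156.4 285.4]
{'time': 0.9, 'joint_positions': array([-1.4,  0.3,  1.5, -0. ,  1.3, -0.1]), 'dq': array([-0., -0.,  0.,  0., -0., -0.]), 'tau': array([ -0. , -43.1, -24.4,   0.1,   0. ,  -0. ]), 'tool_pos': array([ 178.9, -493.6,  248.7]), 'tcp_rot': array([3.1, 0. , 0.3]), 'contact_force': array([ 0.3, -0.7, -0.3]), 'moment': array([ 0., -0.,  0.]), 'grip_width': 91.90860239717188}
```

View pics/top0.png

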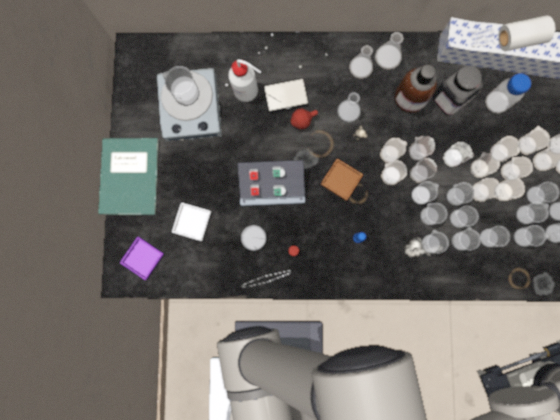

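View pics/side0.png

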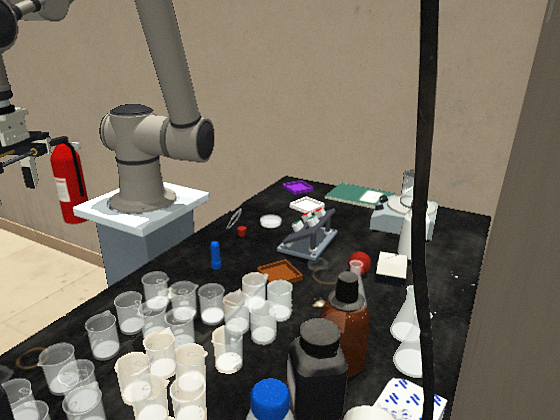

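Top picture: candidates for the tube are the blue one at (361,238) and the blue-capped bottle at (508,93). The side view also shows a tall blue tube at (215,255) and the bottle cap at (270,395). The tube is the one at (361,238). For the tray, white is at (191,222), with brown at (342,180) and purple at (142,258) to be left alone, and the notepad at (286,95) is not a tray. The gauge is at (271,182).

```bash
cat > fit.py <<'E'
from h import *
from scipy.optimize import least_squares
np.set_printoptions(precision=2,suppress=True)
def masks(im,box):
    x0,y0,x1,y1=box; a=np.zeros(im.shape[:2],bool); a[y0:y1,x0:x1]=1
    r,g,b=[im[:,:,i].astype(int) for i in range(3)]
    return {"red":a&(r>g+60)&(r>b+60),"green":a&(g>r+25)&(g>b+10),"blue":a&(b>r+60)&(b>g+35)}
def cents(m,k=2):
    n,l,s,c=cv2.connectedComponentsWithStats(m.astype(np.uint8),connectivity=8)
    return sorted([(int(s[i,4]),c[i],s[i,:4]) for i in range(1,n)],key=lambda t:-t[0])[:k]
E
python3 - <<'E'
from fit import *
B={"top":(235,155,308,208),"side":(270,195,345,260)}; T={"top":(350,228,372,248),"side":(205,236,226,274)}
rows=[]
for n in B:
    c=capture(n); im=c["img"]; m=masks(im,B[n])
    for k in("red","green"): print(n,k,[(a,b,s) for a,b,s in cents(m[k],3)])
    print("tube",cents(masks(im,T[n])["blue"],1))
    x0,y0,x1,y1=B[n]; g=cv2.resize(im[y0:y1,x0:x1],(520,380),interpolation=cv2.INTER_CUBIC)
    x0,y0,x1,y1=T[n]; t=cv2.resize(im[y0:y1,x0:x1],(260 if n=="top" else 210,int(260*20/22) if n=="top" else 380),interpolation=cv2.INTER_CUBIC)[:290]
    t=cv2.copyMakeBorder(t,0,290-t.shape[0],0,270-t.shape[1],cv2.BORDER_CONSTANT)
    rows.append(np.hstack([cv2.resize(g,(520,290)),t]))
cv2.imwrite("pics/crop1.png",np.vstack(rows)[:,:,::-1])
E
```

```text
top red [(63, array([253.49, 175.32]), array([250, 171,   8,   9], dtype=int32)), (58, array([254.41, 191.26]), array([251, 188,   8,   8], dtype=int32))]
top green [(49, array([277.12, 191.78]), array([274, 188,   7,   8], dtype=int32)), (48, array([276.06, 172.94]), array([273, 170,   7,   7], dtype=int32))]
tube [(106, array([359.2 , 236.94]), array([353, 232,  13,  11], dtype=int32))]
side red [(17, array([317.71, 209.35]), array([314, 207,   8,   5], dtype=int32)), (15, array([305.53, 213.67]), array([302, 211,   8,   6], dtype=int32)), (2, array([284.5, 259. ]), array([284, 259,   2,   1], dtype=int32))]
side green [(56, array([336.95, 196.18]), array([326, 195,  19,   5], dtype=int32)), (18, array([295.72, 222.17]), array([292, 220,   8,   5], dtype=int32)), (17, array([311.12, 216.94]), array([307, 215,   9,   5], dtype=int32))]
tube [(252, array([214.94, 255.15]), array([210, 241,  11,  29], dtype=int32))]
```

View pics/crop1.png

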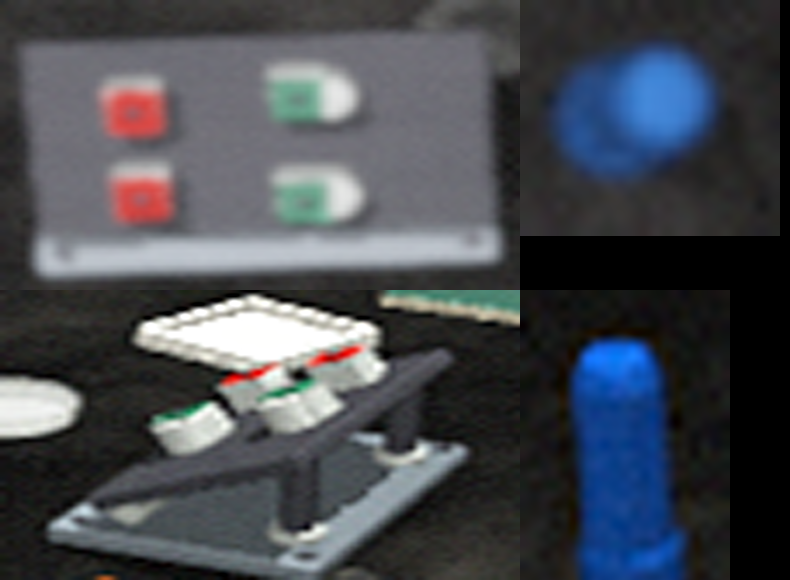

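Crops: the gauge has green pads on the right (entry) side and red on the left, with the low edge at the bottom of the top view. The blue tube stands alone, rounded top up and cap foot down, so it is the right one. Next I fit the poses.

```bash
cat >> fit.py <<'E'
def Rdeck(yaw):
    s,k=np.sin(yaw),np.cos(yaw); a=np.pi/6
    Rz=np.array([[k,-s,0],[s,k,0],[0,0,1]]); Ry=np.array([[np.cos(a),0,-np.sin(a)],[0,1,0],[np.sin(a),0,np.cos(a)]])
    return Rz@Ry
E
python3 - <<'E'
from fit import *
C={n:capture(n) for n in("top","side")}
J=[(20,43,20),(-20,43,20),(24,-15,20),(-24,-15,20)]
obs={"top":[(253.49,175.32),(254.41,191.26),(276.06,172.94),(277.12,191.78)],"side":[(317.71,209.35),(305.53,213.67),(311.12,216.94),(295.72,222.17)]}
def res(p,ns):
    R=Rdeck(p[2]); o=np.array([p[0],p[1],55])
    return np.concatenate([proj(C[n],o+R@np.array(j,float))-np.array(q) for n in ns for j,q in zip(J,obs[n])])
for ns in(["top"],["side"],["top","side"]):
    f=least_squares(res,[598,10,0],args=(ns,)); print(ns,f.x,f.fun)
# tube
ot={"top":(359.2,236.94),"side":(214.94,255.15)}
for ns in(["top"],["side"],["top","side"]):
    f=least_squares(lambda p:np.concatenate([proj(C[n],[p[0],p[1],34])-np.array(ot[n]) for n in ns]),[464,-229]); print("tube",ns,f.x,f.fun)
# tray
for n,b in(("top",(165,200,215,245)),("side",(285,194,328,217))):
    im=C[n]["img"].astype(int); a=np.zeros(im.shape[:2],bool); a[b[1]:b[3],b[0]:b[2]]=1
    q=cents(a&(im.min(2)>150),1)[0]; print("tray",n,q,atz(C[n],*q[1],9 if n=="top" else 9))
E
```

```text
['top'] [599.46   7.66   0.05] [-0.25  0.49 -0.18 -0.45  0.32  0.38  0.1  -0.43]
['side'] [603.69   1.28   0.05] [-0.06 -0.03 -0.01 -0.15 -0.17  0.18  0.24  0.01]
['top', 'side'] [600.43   6.97   0.05] [ 0.03  0.16  0.14 -0.77  0.58 -0.02  0.42 -0.83 -0.26 -1.02 -0.13 -1.16
 -0.41 -0.91  0.1  -1.1 ]
tube ['top'] [ 457.28 -217.47] [-0.  0.]
tube ['side'] [ 462.41 -225.08] [-0.  0.]
tube ['top', 'side'] [ 458.27 -219.31] [ 0.72 -0.38  0.04 -1.5 ]
tray top (1012, array([190.88, 221.26]), array([172, 203,  39,  38], dtype=int32)) [497.38 218.56   9.  ]
tray side (425, array([308.17, 205.85]), array([290, 196,  36,  21], dtype=int32)) [509.54 203.7    9.  ]
```

```bash
python3 - <<'E'
from fit import *
np.set_printoptions(precision=4,suppress=True)
c=capture("top"); print(atz(c,362.5,236.5,67))
o=get_obs(); print(o["time"],o["tcp_rot"],o["tool_pos"])
E
python3 -m handwheel '[[[35,34,0],[0,0,-0.03]],[[35,34,0],[0,0,-0.03]],[[35,34,0],[0,0,-0.03]],[[35,34,0],[0,0,-0.03]],[[35,34,0],[0,0,-0.03]],[[35,34,0],[0,0,-0.03]],[[35,34,0],[0,0,0]],[[35,36,0],[0,0,0]],[[0,0,-40],[0,0,0]],[[0,0,-40],[0,0,0]],[[0,0,0],[0,0,0]],[[0,0,0],[0,0,0]]]' 0
```

```text
[ 456.0679 -220.7491   67.    ]
1.15 [3.1415 0.0001 0.3478] [ 178.9413 -493.5732  248.7419]
time: 2.65
tool_pos: [459.6, -220.2, 170.1]
tcp_rot: [3.14, -0.001, 0.168]
contact_force: [0.7, 0.5, 0.3]
grip_width: 92.0
```

```bash
python3 -m handwheel '[[[-1.5,0,-35],[0,0,-0.06]],[[0,0,-35],[0,0,-0.058]],[[0,0,0],[0,0,0]]]' 0
python3 - <<'E'
from fit import *
c=capture("side"); o=get_obs(); p=o["tool_pos"]; print(p,proj(c,p-[0,0,22]),proj(c,[p[0],p[1],34]))
save(c,"s2.png",(150,180,290,285),5.5)
E
```

```text
time: 3.02
tool_pos: [457.0, -219.6, 98.6]
tcp_rot: [-3.141, 0.002, 0.05]
contact_force: [0.4, 0.2, 0.3]
grip_width: 91.5
[ 457.93 -220.09   99.93] [213.71 237.7 ] [214.67 253.76]
```

View pics/s2.png

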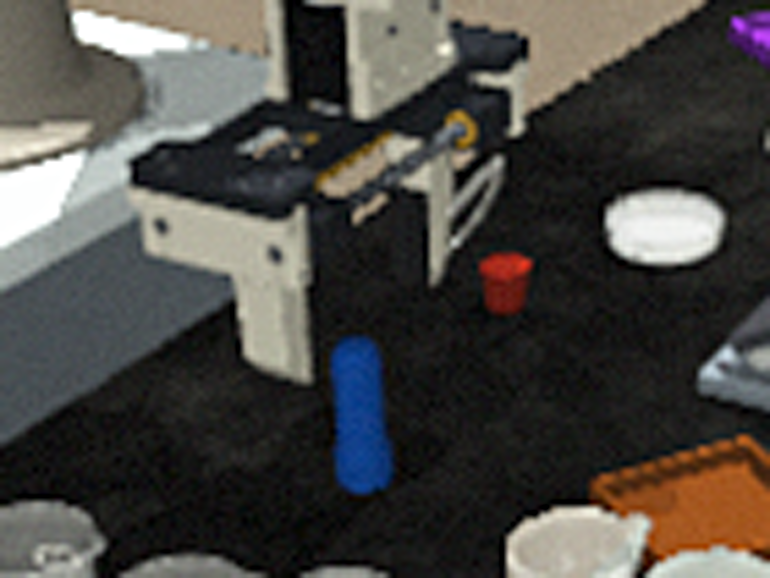

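The tube stands between the fingers with clearance on both sides (about (360,415) in the crop; fingers at 280 and 437), so I descend and grip.

```bash
python3 -m handwheel '[[[0,0,-24],[0,0,0]],[[0,0,-23],[0,0,0]],[[0,0,0],[0,0,0]]]' 0 && python3 -m handwheel '[[[0,0,0],[0,0,0]],[[0,0,0],[0,0,0]],[[0,0,0],[0,0,0]],[[0,0,0],[0,0,0]],[[0,0,0],[0,0,0]]]' 1
```

```text
time: 3.45
tool_pos: [457.9, -220.0, 52.7]
tcp_rot: [3.141, -0.001, 0.051]
contact_force: [0.5, -0.2, -0.4]
grip_width: 91.8
time: 4.08
tool_pos: [457.5, -219.6, 51.8]
tcp_rot: [3.141, 0.0, 0.05]
contact_force: [-1.6, 0.1, -0.2]
grip_width: 46.0
```

```bash
python3 -m handwheel '[[[0,0,0],[0,0,0]],[[0,0,0],[0,0,0]],[[0,0,0],[0,0,0]],[[0,0,0],[0,0,0]],[[0,0,0],[0,0,0]],[[0,0,0],[0,0,0]]]' 1
```

```text
time: 4.82
tool_pos: [457.5, -219.6, 51.7]
tcp_rot: [3.141, 0.0, 0.05]
contact_force: [0.2, 1.0, 0.3]
grip_width: 21.6
```

```bash
cat >> fit.py <<'E'
L=52.3
def tcp(o,yaw,loc):
    R=Rdeck(yaw); return np.array(o)+R@np.array(loc,float)+R[:,2]*L
E
python3 - <<'E'
from fit import *
for l in((0,-102,40),(0,-102,12),(0,-102,1.5),(0,26,1.5)): print(l,tcp((600,7.3,55),.05,l))
E
python3 -m handwheel '[[[0,0,35],[0,0,0]],[[0,0,45],[0,0,0]],[[0,0,45],[0,0,0]],[[0,0,10],[0.0065,-0.1308,0]],[[0,0,0],[0.0065,-0.1308,0]],[[0,0,0],[0.0065,-0.1308,0]],[[0,0,0],[0.0065,-0.1308,0]],[[0,0,0],[0,0,0]]]' 1
```

```text
(0, -102, 40) [559.01 -96.88 134.93]
(0, -102, 12) [572.99 -96.18 110.69]
(0, -102, 1.5) [578.23 -95.92 101.59]
(0, 26, 1.5) [571.83  31.92 101.59]
time: 5.82
tool_pos: [455.9, -219.3, 186.0]
tcp_rot: [-3.139, -0.521, 0.046]
contact_force: [0.3, 0.2, -0.1]
grip_width: 21.8
```

```bash
python3 -m handwheel '[[[20,25,0],[0,0,0]],[[20,25,0],[0,0,0]],[[20,25,0],[0,0,0]],[[20,25,-10],[0,0,0]],[[21,23,-20],[0,0,0]],[[7,0,-23],[0,0,0]],[[7,0,-24],[0,0,0]],[[0,0,0],[0,0,0]],[[0,0,0],[0,0,0]]]' 1
cat > look.py <<'E'
from fit import *
import sys
o=get_obs(); print(o["time"],o["tool_pos"],o["tcp_rot"],o["contact_force"],o["grip_width"])
C={n:capture(n) for n in("top","side")}
ims=[]
for n,b in(("top",(235,150,325,210)),("side",(225,185,345,265))):
    x0,y0,x1,y1=b; ims.append(cv2.resize(C[n]["img"][y0:y1,x0:x1],(800,533) if 0 else (600,400) if n=="top" else (600,400),interpolation=cv2.INTER_CUBIC)[:,:,::-1])
    m=masks(C[n]["img"],b)
    print(n,"blue",[(a,q,s) for a,q,s in cents(m["blue"],2)]); print("green",[q[1] for q in cents(m["green"],3)],"red",[q[1] for q in cents(m["red"],2)])
    R=np.array(__import__("scipy.spatial.transform",fromlist=["Rotation"]).Rotation.from_euler("xyz",o["tcp_rot"]).as_matrix())
    ft=o["tool_pos"]+R[:,2]*L; tp=o["tool_pos"]-R[:,2]*(68-L); print("foot pred",proj(C[n],ft),"15mm",proj(C[n],ft-R[:,2]*15),ft)
cv2.imwrite("pics/"+sys.argv[1],np.vstack([cv2.resize(i,(450,300)) for i in ims]) if 0 else cv2.resize(np.vstack(ims),(450,600)))
E
python3 look.py l3.png
```

```text
time: 6.95
tool_pos: [573.2, -96.4, 110.5]
tcp_rot: [3.141, -0.523, 0.051]
contact_force: [0.5, -0.7, 1.1]
grip_width: 21.5
6.95 [573.16 -96.39 110.54] [ 3.14 -0.52  0.05] [ 0.51 -0.71  1.13] 21.5483324931678
top blue [(53, array([311.13, 178.58]), array([307, 175,   9,   8], dtype=int32)), (9, array([314.22, 186.56]), array([312, 186,   5,   2], dtype=int32))]
green [array([276.06, 172.94])] red [array([253.5 , 175.39]), array([254.4 , 191.19])]
foot pred [311.48 179.51] 15mm [311.89 181.47] [599.25 -95.08  65.23]
side blue [(174, array([287.56, 226.26]), array([280, 210,  16,  28], dtype=int32)), (6, array([295.67, 188.67]), array([294, 188,   5,   3], dtype=int32))]
green [array([337.41, 192.08]), array([311.12, 216.94]), array([296.  , 222.12])] red [array([241.46, 230.24]), array([317.71, 209.35])]
foot pred [290.84 235.02] 15mm [288.2  229.72] [599.25 -95.08  65.23]
```

View pics/l3.png

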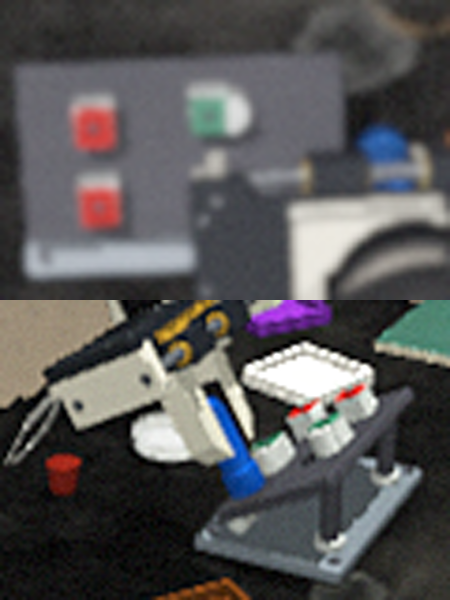

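```bash
python3 - <<'E'
from fit import *
o=get_obs(); R=Rdeck(.05); p=np.array([573.1,-96.3,110.6]); ft=p-R[:,2]*L; print(ft)
t=np.linspace(0,2*np.pi,60)
for n in("top","side"):
    c=capture(n); b=masks(c["img"],(280,170,330,190) if n=="top" else (270,205,300,245))["blue"]
    P=[ft+R@np.array([12.5*np.cos(a),12.5*np.sin(a),z]) for a in t for z in(0,15)]
    q=np.array([proj(c,x) for x in P]); print(n,"pred foot bbox",q.min(0),q.max(0))
    # soft mask: pred silhouette vs observed lower part
    im=np.zeros(b.shape,np.uint8); cv2.fillConvexPoly(im,cv2.convexHull(np.round(q*16).astype(np.int32)),1,shift=4)
    r0,r1=(170,182) if n=="top" else (226,245)
    for nm,m in(("pred",im>0),("obs",b)):
        for r in range(r0,r1): 
            x=np.where(m[r])[0]; print(nm,r,(x.min(),x.max()) if len(x) else None,end="; ")
        print()
E
```

```text
[599.22 -94.99  65.31]
top pred foot bbox [306.5  174.81] [316.87 186.2 ]
pred 170 None; pred 171 None; pred 172 None; pred 173 None; pred 174 None; pred 175 (np.int64(309), np.int64(313)); pred 176 (np.int64(308), np.int64(315)); pred 177 (np.int64(307), np.int64(316)); pred 178 (np.int64(307), np.int64(316)); pred 179 (np.int64(307), np.int64(317)); pred 180 (np.int64(307), np.int64(317)); pred 181 (np.int64(307), np.int64(317)); 
obs 170 None; obs 171 None; obs 172 None; obs 173 None; obs 174 None; obs 175 None; obs 176 (np.int64(308), np.int64(314)); obs 177 (np.int64(307), np.int64(315)); obs 178 (np.int64(307), np.int64(315)); obs 179 (np.int64(307), np.int64(316)); obs 180 (np.int64(308), np.int64(316)); obs 181 (np.int64(309), np.int64(315)); 
side pred foot bbox [283.65 227.23] [295.4  237.47]
pred 226 None; pred 227 (np.int64(291), np.int64(293)); pred 228 (np.int64(289), np.int64(293)); pred 229 (np.int64(286), np.int64(293)); pred 230 (np.int64(286), np.int64(294)); pred 231 (np.int64(284), np.int64(294)); pred 232 (np.int64(284), np.int64(295)); pred 233 (np.int64(284), 
[... 189 characters left out ...]
(np.int64(287), np.int64(287)); pred 239 None; pred 240 None; pred 241 None; pred 242 None; pred 243 None; pred 244 None; 
obs 226 (np.int64(287), np.int64(291)); obs 227 (np.int64(286), np.int64(292)); obs 228 (np.int64(284), np.int64(292)); obs 229 (np.int64(284), np.int64(293)); obs 230 (np.int64(284), np.int64(293)); obs 231 (np.int64(284), np.int64(294)); obs 232 (np.int64(284), np.int64(295)); obs 233 (np.int64(285), np.int64(295)); obs 234 (np.int64(285), np.int64(294)); obs 235 (np.int64(286), np.int64(293)); obs 236 (np.int64(286), np.int64(292)); obs 237 (np.int64(287), np.int64(290)); obs 238 None; obs 239 None; obs 240 None; obs 241 None; obs 242 None; obs 243 None; obs 244 None;
```

```bash
python3 - <<'E'
from fit import *
o=np.array([600,7.3,55]); R=Rdeck(.05)
for n in("top","side"):
    c=capture(n)
    for l in((47.5,82.5,0),(47.5,-82.5,0),(-47.5,82.5,0),(-47.5,-82.5,0)): print(n,l,proj(c,o+R@np.array(l)))
c=capture("side"); save(c,"d4.png",(275,198,345,250),11)
E
```

```text
top (47.5, 82.5, 0) [237.34 163.47]
top (47.5, -82.5, 0) [302.92 160.45]
top (-47.5, 82.5, 0) [240.21 198.6 ]
top (-47.5, -82.5, 0) [303.92 195.75]
side (47.5, 82.5, 0) [333.8  206.54]
side (47.5, -82.5, 0) [311.73 230.91]
side (-47.5, 82.5, 0) [305.69 216.14]
side (-47.5, -82.5, 0) [281.17 240.55]
```

View pics/d4.png

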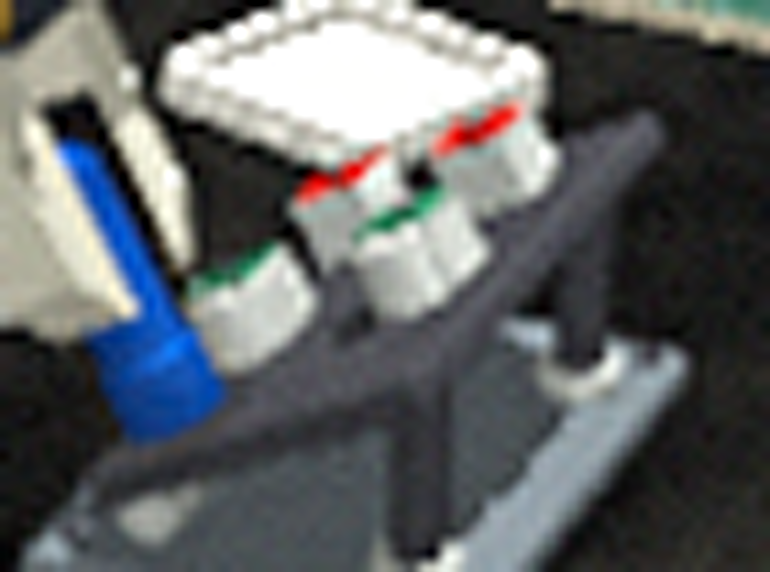

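```bash
python3 - <<'E'
from fit import *
o=(600,6.3,55); p=np.array([573.1,-96.3,110.6]); R=Rdeck(.05)
print(R.T@(p-R[:,2]*L-np.array(o)))
for l in((0,-101,4),(0,-62,4),(0,-62,1)): print(l,tcp(o,.05,l)-p)
print(R)
E
```

```text
[   0.09 -101.13   11.85]
(0, -101, 4) [ 3.83  0.32 -6.84]
(0, -62, 4) [ 1.88 39.27 -6.84]
(0, -62, 1) [ 3.38 39.35 -9.44]
[[ 0.86 -0.05 -0.5 ]
 [ 0.04  1.   -0.02]
 [ 0.5   0.    0.87]]
```

```bash
python3 -m handwheel '[[[3.8,0.3,-6.8],[0,0,0]],[[0,0,0],[0,0,0]],[[-0.5,10,0],[0,0,0]],[[-0.5,10,0],[0,0,0]],[[-0.5,10,0],[0,0,0]],[[-0.4,9,0],[0,0,0]],[[0,0,0],[0,0,0]],[[0,0,0],[0,0,0]]]' 1
python3 -m handwheel '[[[0.5,0,-0.87],[0,0,0]],[[0,0,0],[0,0,0]]]' 1
python3 -m handwheel '[[[0.5,0,-0.87],[0,0,0]],[[0,0,0],[0,0,0]]]' 1
python3 - <<'E'
from fit import *
c=capture("side"); save(c,"s5.png",(265,190,345,250),10); print(get_obs()["contact_force"])
E
```

```text
time: 8.3
tool_pos: [574.9, -57.9, 104.2]
tcp_rot: [-3.14, -0.521, 0.05]
contact_force: [0.1, 0.5, -0.0]
grip_width: 21.4
time: 8.55
tool_pos: [575.4, -58.3, 103.4]
tcp_rot: [-3.139, -0.521, 0.049]
contact_force: [0.6, 0.4, -0.3]
grip_width: 21.9
time: 8.8
tool_pos: [575.9, -58.2, 102.7]
tcp_rot: [-3.139, -0.52, 0.05]
contact_force: [-0.6, -0.3, -0.5]
grip_width: 21.5
[ 0.9  -0.32 -0.1 ]
```

View pics/s5.png

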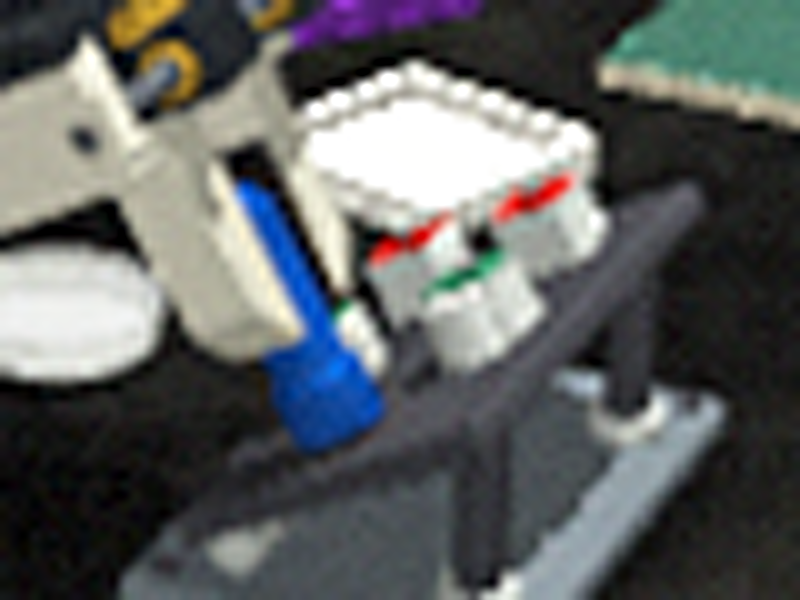

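The foot (bottom at about (330,445) in the crop) is close above the deck. Lateral alignment with the gap is plausible. I probe down softly.

```bash
for i in 1 2 3; do :; done
python3 -m handwheel '[[[0.5,0,-0.87],[0,0,0]],[[0,0,0],[0,0,0]]]' 1
python3 -m handwheel '[[[0.25,0,-0.43],[0,0,0]],[[0,0,0],[0,0,0]]]' 1
python3 -m handwheel '[[[0.25,0,-0.43],[0,0,0]],[[0,0,0],[0,0,0]]]' 1
```

```text
time: 9.1
tool_pos: [576.5, -58.2, 102.2]
tcp_rot: [-3.139, -0.52, 0.05]
contact_force: [1.0, -0.2, -0.1]
grip_width: 21.7
time: 9.35
tool_pos: [576.7, -58.2, 101.7]
tcp_rot: [-3.138, -0.52, 0.05]
contact_force: [-1.0, 0.4, -0.1]
grip_width: 21.7
time: 9.6
tool_pos: [577.0, -58.3, 101.4]
tcp_rot: [-3.138, -0.52, 0.05]
contact_force: [-0.2, -0.0, -0.2]
grip_width: 21.6
```

```bash

python3 -m handwheel '[[[0.25,0,-0.43],[0,0,0]],[[0,0,0],[0,0,0]]]' 1
python3 -m handwheel '[[[0.25,0,-0.43],[0,0,0]],[[0,0,0],[0,0,0]]]' 1
python3 -m handwheel '[[[0.25,0,-0.43],[0,0,0]],[[0,0,0],[0,0,0]]]' 1
```

```text
time: 9.85
tool_pos: [577.3, -58.3, 101.1]
tcp_rot: [-3.138, -0.52, 0.05]
contact_force: [1.2, 0.2, -1.3]
grip_width: 21.2
time: 10.1
tool_pos: [577.6, -58.4, 100.8]
tcp_rot: [-3.138, -0.52, 0.05]
contact_force: [0.3, 0.2, 0.3]
grip_width: 21.7
time: 10.35
tool_pos: [577.9, -58.5, 100.4]
tcp_rot: [-3.138, -0.519, 0.05]
contact_force: [-0.2, 0.0, 0.1]
grip_width: 21.9
```

```bash

python3 -m handwheel '[[[0,0,0],[0,0,0]],[[0,0,0],[0,0,0]]]' 1
python3 -m handwheel '[[[0.4,0,-0.7],[0,0,0]],[[0,0,0],[0,0,0]]]' 1
python3 look.py l6.png
python3 - <<'E'
from fit import *
c=capture("side"); save(c,"s6.png",(270,195,340,247),11)
E
```

```text
time: 10.6
tool_pos: [577.9, -58.5, 100.5]
tcp_rot: [-3.138, -0.519, 0.05]
contact_force: [-0.2, 0.2, -0.1]
grip_width: 21.7
time: 10.85
tool_pos: [578.2, -58.5, 100.2]
tcp_rot: [-3.137, -0.519, 0.05]
contact_force: [-3.4, -0.1, 4.1]
grip_width: 21.6
10.85 [578.21 -58.48 100.24] [-3.14 -0.52  0.05] [-3.44 -0.1   4.11] 21.59361152875648
top blue [(46, array([296.  , 177.67]), array([292, 175,   9,   6], dtype=int32)), (5, array([298., 185.]), array([296, 185,   5,   1], dtype=int32))]
green [array([276.06, 172.94])] red [array([253.5 , 175.39]), array([253.5 , 191.18])]
foot pred [296.3  178.34] 15mm [296.55 180.25] [604.13 -56.95  54.84]
side blue [(151, array([296.21, 224.81]), array([289, 209,  15,  27], dtype=int32)), (3, array([305.33, 187.33]), array([305, 187,   2,   2], dtype=int32))]
green [array([337.35, 192.07]), array([311.12, 216.94])] red [array([241.38, 230.2 ]), array([317.71, 209.35])]
foot pred [299.26 233.  ] 15mm [296.73 227.85] [604.13 -56.95  54.84]
```

View pics/s6.png

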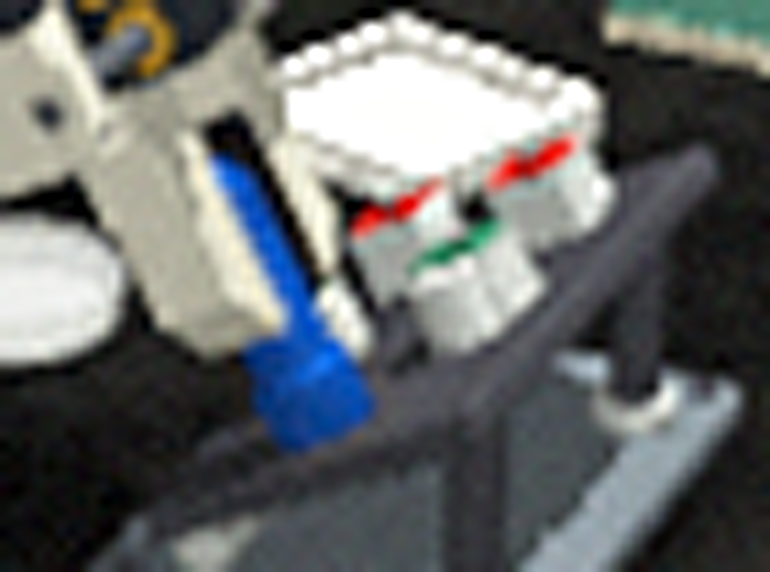

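Contact at about 5 N square to the deck, so the deck height is confirmed to within 1 mm. I back off 1.2 mm and slide in.

```bash

python3 -m handwheel '[[[-0.6,0,1.04],[0,0,0]],[[0,0,0],[0,0,0]],[[-0.25,5,0],[0,0,0]],[[-0.25,5,0],[0,0,0]],[[0,0,0],[0,0,0]]]' 1
python3 -m handwheel '[[[-0.15,3,0],[0,0,0]],[[-0.15,3,0],[0,0,0]],[[0,0,0],[0,0,0]]]' 1
python3 -m handwheel '[[[-0.15,3,0],[0,0,0]],[[-0.15,3,0],[0,0,0]],[[0,0,0],[0,0,0]]]' 1
```

```text
time: 11.62
tool_pos: [577.8, -49.0, 102.7]
tcp_rot: [-3.135, -0.517, 0.051]
contact_force: [1.2, -0.5, -0.7]
grip_width: 21.8
time: 12.0
tool_pos: [577.9, -43.8, 103.8]
tcp_rot: [-3.133, -0.516, 0.05]
contact_force: [-0.6, 0.8, -0.2]
grip_width: 21.3
time: 12.38
tool_pos: [578.0, -38.3, 104.9]
tcp_rot: [-3.132, -0.514, 0.05]
contact_force: [-0.1, 0.3, 0.5]
grip_width: 21.4
```

```bash
python3 - <<'E'
from fit import *
np.set_printoptions(precision=4,suppress=True)
o=get_obs(); print(o["joint_positions"],o["dq"],o["tool_pos"],o["tcp_rot"],o["contact_force"],o["moment"],o["tau"])
p=o["tool_pos"]; from scipy.spatial.transform import Rotation as Q
z=Q.from_euler("xyz",o["tcp_rot"]).as_matrix()[:,2]; print(z,Rdeck(.05).T@(p+z*L-np.array([601,6.3,55])))
E
```

```text
[-0.2881  0.4411  1.9892  0.6666  0.2831  0.6259] [-0.0053  0.0014 -0.0009  0.0047 -0.0015 -0.0091] [577.9893 -38.272  104.9235] [-3.1316 -0.5141  0.0504] [-0.1338  0.3     0.5018] [-0.0399  0.325  -0.0211] [  0.0846 -41.0585 -17.1915   0.5265  -1.3372   0.1046]
[ 0.4906  0.0347 -0.8707] [  2.6322 -42.835    3.5449]
```

Joint 5 has reached its 0.28 limit (the tool is nearly in line with the forearm), so the arm drifts off the slide line. I back out, stand the tube on clear bench, and regrip with the tool leaning about 20° about the jaw axis. On the deck the wrist then stays away from the limit while the tube is still square.

```bash

python3 -m handwheel '[[[0.8,-16,1],[0,0,0]],[[0.8,-16,1],[0,0,0]],[[0.8,-20,1],[0,0,0]],[[0.8,-20,1],[0,0,0]],[[-15,-10,15],[0,0,0]],[[-30,-10,15],[-0.006,0.13,0]],[[-30,-8,0],[-0.006,0.13,0]],[[-25,0,0],[-0.006,0.13,0]],[[0,0,0],[-0.006,0.13,0]],[[0,0,0],[0,0,0]],[[0,0,0],[0,0,0]]]' 1
python3 - <<'E'
from fit import *
np.set_printoptions(precision=4,suppress=True)
o=get_obs(); print(o["joint_positions"],o["tool_pos"],o["tcp_rot"])
E
```

```text
time: 13.75
tool_pos: [485.7, -135.3, 136.4]
tcp_rot: [-3.124, -0.014, 0.052]
contact_force: [0.2, -0.1, 0.3]
grip_width: 21.6
[-0.4373  0.4239  1.744   0.0274  0.9695  1.0662] [ 485.6604 -135.3096  136.3988] [-3.1237 -0.0145  0.0517]
```

```bash

python3 -m handwheel '[[[0,0,-30],[-0.018,0.0145,0]],[[0,0,-30],[0,0,0]],[[0,0,-18],[0,0,0]],[[0,0,-4],[0,0,0]],[[0,0,0],[0,0,0]],[[0,0,0],[0,0,0]]]' 1
python3 -m handwheel '[[[0,0,-1.2],[0,0,0]],[[0,0,0],[0,0,0]]]' 1
```

```text
time: 14.5
tool_pos: [486.4, -135.9, 55.7]
tcp_rot: [3.141, 0.0, 0.051]
contact_force: [-0.7, -1.0, 0.2]
grip_width: 21.5
time: 14.75
tool_pos: [486.1, -135.7, 54.0]
tcp_rot: [3.141, 0.002, 0.051]
contact_force: [-0.3, -0.0, 0.1]
grip_width: 21.5
```

```bash

python3 -m handwheel '[[[0,0,-0.8],[0,0,0]],[[0,0,0],[0,0,0]]]' 1
python3 -m handwheel '[[[0,0,-0.6],[0,0,0]],[[0,0,0],[0,0,0]]]' 1
```

```text
time: 15.0
tool_pos: [486.0, -135.7, 52.8]
tcp_rot: [3.141, 0.002, 0.051]
contact_force: [-0.4, 0.4, -0.5]
grip_width: 21.9
time: 15.25
tool_pos: [485.9, -135.7, 52.2]
tcp_rot: [3.141, 0.002, 0.051]
contact_force: [0.1, -0.3, 0.5]
grip_width: 21.7
```

```bash

python3 -m handwheel '[[[0,0,-0.5],[0,0,0]],[[0,0,0],[0,0,0]]]' 1
python3 -m handwheel '[[[0,0,0],[0,0,0]],[[0,0,0],[0,0,0]],[[0,0,0],[0,0,0]],[[0,0,0],[0,0,0]],[[0.3,0,0],[-0.006,0.117,0]],[[0.3,0,0],[-0.006,0.117,0]],[[0.4,0,0],[-0.006,0.116,0]],[[0,0,0],[0,0,0]],[[0,0,0],[0,0,0]]]' 0.5
python3 - <<'E'
from fit import *
c=capture("side"); save(c,"s7.png",(190,180,290,260),7); print(get_obs()["joint_positions"])
E
```

```text
time: 15.5
tool_pos: [486.0, -135.7, 51.7]
tcp_rot: [3.141, 0.002, 0.051]
contact_force: [0.5, 0.7, -0.4]
grip_width: 21.6
time: 16.62
tool_pos: [486.5, -135.5, 51.6]
tcp_rot: [-3.141, 0.351, 0.052]
contact_force: [-0.3, 0.1, 0.4]
grip_width: 46.0
[-0.35  0.72  1.54 -0.14  1.22  1.25]
```

View pics/s7.png

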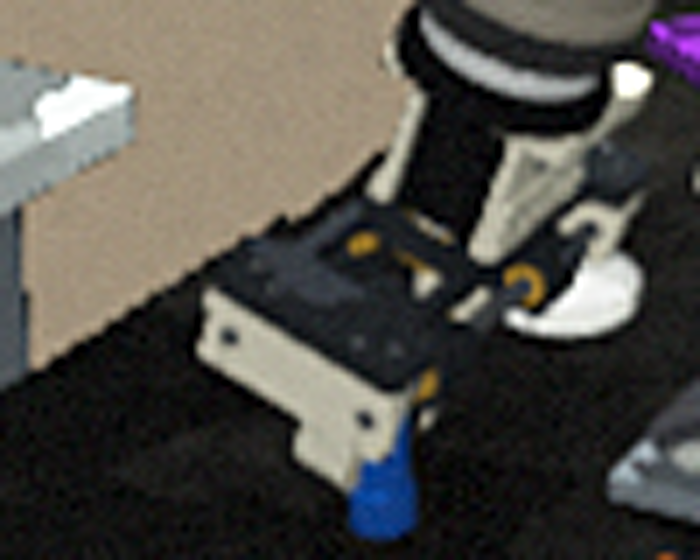

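The tube stands upright between the tilted fingers (foot at (385,510) in the crop). I grip it again.

```bash

python3 -m handwheel '[[[0,0,0],[0,0,0]],[[0,0,0],[0,0,0]],[[0,0,0],[0,0,0]],[[0,0,0],[0,0,0]],[[0,0,0],[0,0,0]],[[0,0,0],[0,0,0]]]' 1
python3 - <<'E'
from fit import *
from scipy.spatial.transform import Rotation as Q
o=get_obs(); p=o["tool_pos"]; print(p,o["tcp_rot"],o["grip_width"])
# foot vector in upright world frame: tube axis vertical; assume axis passes at TCP x; express for tilt
R=Rdeck(.05); yaw=.05; k,s=np.cos(yaw),np.sin(yaw)
v=np.array([0,0,51.9])  # TCP rel. foot in tube frame (x as deck x)
for ox in(0.,):
  O=np.array([601,6.3,55])
  for l in((0,-101,12),(0,-101,1.5),(0,-62,1.5),(0,-15,1.5),(0,26,1.5)): print(l,O+R@(np.array(l)+v))
E
```

```text
time: 17.42
tool_pos: [487.0, -135.8, 52.0]
tcp_rot: [3.141, 0.353, 0.051]
contact_force: [-0.7, -0.2, 3.5]
grip_width: 21.8
[ 487.01 -135.78   51.98] [3.14 0.35 0.05] 21.758665689548014
(0, -101, 12) [574.14 -96.17 110.34]
(0, -101, 1.5) [579.38 -95.91 101.25]
(0, -62, 1.5) [577.43 -56.96 101.25]
(0, -15, 1.5) [575.08 -10.02 101.25]
(0, 26, 1.5) [573.03  30.93 101.25]
```

```bash

python3 -m handwheel '[[[0,0,20],[0,0,0]],[[0,0,35],[0,0,0]],[[0,0,40],[0,0,0]],[[0,0,5],[0.0065,-0.1308,0]],[[0,0,0],[0.0065,-0.1308,0]],[[10,20,0],[0.0065,-0.1308,0]],[[30,20,0],[0.0065,-0.1308,0]],[[28,0,-10],[0,0,0]],[[20,0,-20],[0,0,0]],[[0,0,0],[0,0,0]],[[0,0,0],[0,0,0]]]' 1
python3 - <<'E'
from fit import *
np.set_printoptions(precision=4,suppress=True)
o=get_obs(); print(o["joint_positions"],o["tool_pos"],o["tcp_rot"])
E
```

```text
time: 18.8
tool_pos: [574.4, -95.6, 121.8]
tcp_rot: [3.141, -0.17, 0.051]
contact_force: [-0.6, 0.2, -0.6]
grip_width: 21.3
[-0.3284  0.4983  1.6769  0.0859  0.8096  1.1367] [574.3941 -95.5753 121.783 ] [ 3.1409 -0.1703  0.0513]
```

```bash

python3 -m handwheel '[[[3,-0.1,-10],[0,0,0]],[[2.8,-0.2,-9.5],[0,0,0]],[[0,0,0],[0,0,0]],[[-0.5,10,0],[0,0,0]],[[-0.5,10,0],[0,0,0]],[[-0.5,10,0],[0,0,0]],[[-0.4,9,0],[0,0,0]],[[0,0,0],[0,0,0]],[[0,0,0],[0,0,0]]]' 1
python3 look.py l8.png
python3 - <<'E'
from fit import *
c=capture("side"); save(c,"s8.png",(270,195,340,247),11)
o=get_obs(); O=np.array([601,6.3,55]); R=Rdeck(.05); print("local",R.T@(o["tool_pos"]-O)-[1,0,51.9])
ft=o["tool_pos"]-R@np.array([1,0,51.9]); print(proj(c,ft),proj(c,ft+R[:,2]*15),proj(c,ft+R[:,2]*66))
E
```

```text
time: 19.92
tool_pos: [579.0, -57.0, 102.4]
tcp_rot: [3.14, -0.171, 0.052]
contact_force: [-0.4, -0.5, -0.5]
grip_width: 21.4
19.925 [579.   -57.01 102.36] [ 3.14 -0.17  0.05] [-0.43 -0.48 -0.52] 21.42697182095119
top blue []
green [] red [array([252.15, 175.53]), array([252.94, 191.11])]
foot pred [296.12 184.89] 15mm [296.26 184.84] [587.91 -56.61  50.82]
side blue [(132, array([297.06, 225.95]), array([292, 212,  12,  24], dtype=int32))]
green [array([337.26, 192.11]), array([311.12, 216.94])] red [array([241.49, 230.23]), array([317.71, 209.35])]
foot pred [293.6  232.86] 15mm [292.86 227.53] [587.91 -56.61  50.82]
local [  0.79 -62.44   1.63]
[299.39 232.16] [296.86 227.01] [288.14 209.29]
```

View pics/s8.png

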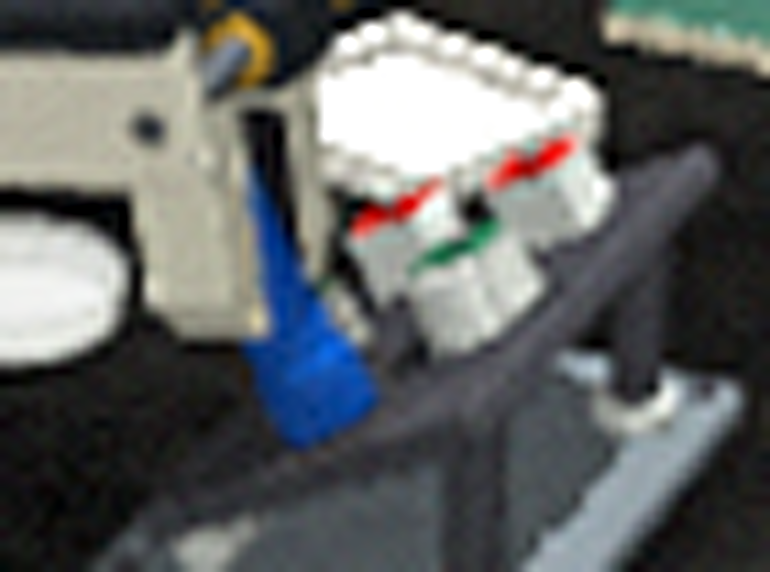

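The foot sits just above the deck and square to it, in line with the gap (foot centre at (315,400) in the crop). I slide on.

```bash

python3 -m handwheel '[[[-0.5,0,-0.3],[0,0,0]],[[-0.25,5,0],[0,0,0]],[[-0.25,5,0],[0,0,0]],[[-0.15,3,0],[0,0,0]],[[0,0,0],[0,0,0]]]' 1
python3 -m handwheel '[[[-0.15,3,0],[0,0,0]],[[-0.15,3,0],[0,0,0]],[[0,0,0],[0,0,0]]]' 1
python3 -m handwheel '[[[-0.15,3,0],[0,0,0]],[[-0.15,3,0],[0,0,0]],[[0,0,0],[0,0,0]]]' 1
```

```text
time: 20.7
tool_pos: [577.7, -43.6, 102.0]
tcp_rot: [3.14, -0.171, 0.052]
contact_force: [-0.2, -0.8, 0.4]
grip_width: 21.4
time: 21.08
tool_pos: [577.4, -37.7, 102.0]
tcp_rot: [3.141, -0.171, 0.052]
contact_force: [0.8, -1.0, -0.1]
grip_width: 21.8
time: 21.45
tool_pos: [577.1, -31.7, 102.0]
tcp_rot: [3.141, -0.171, 0.052]
contact_force: [-0.1, -0.3, 0.1]
grip_width: 21.6
```

```bash

python3 -m handwheel '[[[-0.15,3,0],[0,0,0]],[[-0.15,3,0],[0,0,0]],[[0,0,0],[0,0,0]]]' 1
python3 -m handwheel '[[[-0.15,3,0],[0,0,0]],[[0,0,0],[0,0,0]]]' 1
python3 -m handwheel '[[[-0.15,3,0],[0,0,0]],[[0,0,0],[0,0,0]]]' 1
```

```text
time: 21.82
tool_pos: [576.8, -25.7, 102.0]
tcp_rot: [3.141, -0.171, 0.052]
contact_force: [-0.1, -0.4, -0.0]
grip_width: 21.5
time: 22.08
tool_pos: [576.7, -22.8, 102.0]
tcp_rot: [3.141, -0.171, 0.051]
contact_force: [0.8, -0.3, 0.2]
grip_width: 21.5
time: 22.32
tool_pos: [576.5, -19.8, 102.0]
tcp_rot: [3.141, -0.171, 0.051]
contact_force: [-0.0, -0.4, -0.3]
grip_width: 21.5
```

```bash

python3 -m handwheel '[[[-0.2,4,0],[0,0,0]],[[-0.2,4,0],[0,0,0]],[[0,0,0],[0,0,0]]]' 1
python3 -m handwheel '[[[-0.2,4,0],[0,0,0]],[[-0.2,4,0],[0,0,0]],[[-0.2,4,0],[0,0,0]],[[0,0,0],[0,0,0]]]' 1
python3 -m handwheel '[[[-0.2,4,0],[0,0,0]],[[-0.2,4,0],[0,0,0]],[[-0.2,4,0],[0,0,0]],[[-0.2,4,0],[0,0,0]],[[0,0,0],[0,0,0]]]' 1
```

```text
time: 22.7
tool_pos: [576.1, -11.6, 102.0]
tcp_rot: [3.141, -0.171, 0.052]
contact_force: [0.4, 0.2, -0.4]
grip_width: 21.5
time: 23.2
tool_pos: [575.5, 0.4, 102.0]
tcp_rot: [3.141, -0.171, 0.052]
contact_force: [0.4, -0.1, 0.3]
grip_width: 21.4
time: 23.82
tool_pos: [574.7, 16.4, 102.0]
tcp_rot: [3.14, -0.171, 0.052]
contact_force: [0.1, 0.5, -0.5]
grip_width: 21.8
```

Through the green gap with no contact force. Now I go on slowly to the red jaws.

```bash

python3 -m handwheel '[[[-0.15,3,0],[0,0,0]],[[-0.15,3,0],[0,0,0]],[[-0.1,2,0],[0,0,0]],[[-0.05,1,0],[0,0,0]],[[0,0,0],[0,0,0]]]' 1
python3 -m handwheel '[[[-0.05,1,0],[0,0,0]],[[-0.05,1,0],[0,0,0]],[[0,0,0],[0,0,0]]]' 1
python3 -m handwheel '[[[-0.05,1,0],[0,0,0]],[[0,0,0],[0,0,0]]]' 1
python3 -m handwheel '[[[-0.05,1,0],[0,0,0]],[[0,0,0],[0,0,0]]]' 1
```

```text
time: 24.45
tool_pos: [574.3, 25.1, 102.0]
tcp_rot: [3.14, -0.171, 0.051]
contact_force: [0.1, -0.1, -0.8]
grip_width: 21.5
time: 24.82
tool_pos: [574.2, 27.1, 102.0]
tcp_rot: [3.141, -0.171, 0.051]
contact_force: [0.2, -0.0, -0.6]
grip_width: 21.4
time: 25.08
tool_pos: [574.1, 28.1, 102.0]
tcp_rot: [3.14, -0.171, 0.051]
contact_force: [-0.5, -0.5, -0.2]
grip_width: 21.8
time: 25.32
tool_pos: [574.1, 29.1, 102.0]
tcp_rot: [3.141, -0.171, 0.051]
contact_force: [0.2, 0.1, -0.2]
grip_width: 21.3
```

```bash

python3 -m handwheel '[[[-0.05,1,0],[0,0,0]],[[0,0,0],[0,0,0]]]' 1
python3 -m handwheel '[[[-0.03,0.6,0],[0,0,0]],[[0,0,0],[0,0,0]]]' 1
```

```text
time: 25.58
tool_pos: [573.9, 30.0, 101.9]
tcp_rot: [3.14, -0.171, 0.051]
contact_force: [0.1, -0.4, -0.9]
grip_width: 21.4
time: 25.82
tool_pos: [573.9, 30.5, 101.9]
tcp_rot: [3.14, -0.171, 0.051]
contact_force: [-0.3, -0.2, 0.4]
grip_width: 21.3
```

```bash

python3 -m handwheel '[[[-0.03,0.6,0],[0,0,0]],[[0,0,0],[0,0,0]]]' 1
python3 -m handwheel '[[[-0.03,0.6,0],[0,0,0]],[[0,0,0],[0,0,0]]]' 1
```

```text
time: 26.08
tool_pos: [573.8, 31.0, 101.8]
tcp_rot: [3.14, -0.171, 0.051]
contact_force: [-0.8, -3.7, -0.6]
grip_width: 21.2
time: 26.32
tool_pos: [573.7, 31.4, 101.8]
tcp_rot: [3.14, -0.17, 0.051]
contact_force: [-1.4, -4.6, 0.3]
grip_width: 21.5
```

Stopped at 4–5 N along the slide, right at the predicted 31 mm. One quick check by picture.

```bash
python3 - <<'E'
from fit import *
c=capture("side"); save(c,"s9.png",(275,180,345,232),11); o=get_obs(); print(o["contact_force"],o["tool_pos"])
E
```

```text
[-2.34 -4.03 -1.09] [573.69  31.37 101.82]
```

View pics/s9.png

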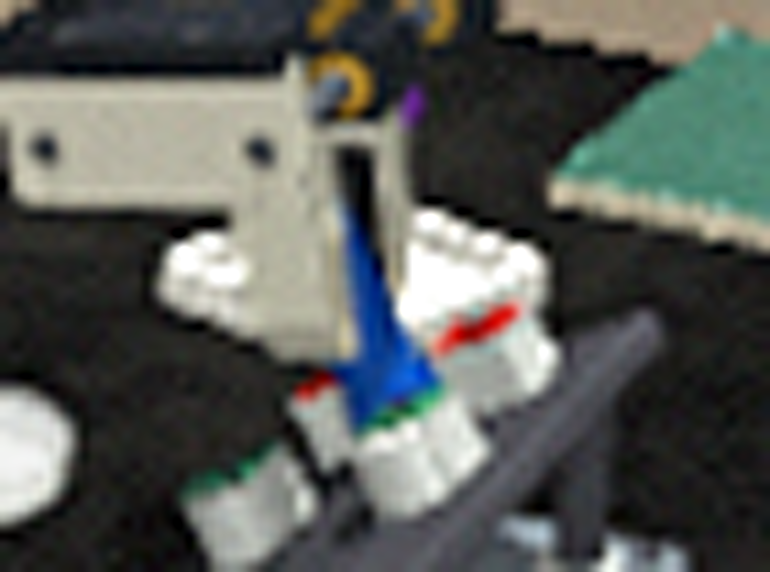

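Foot held before the red jaws, past the green ones: gauging done. I back off, lift it out square, untilt and carry it to the white tray.

```bash

python3 -m handwheel '[[[0.1,-2,0],[0,0,0]],[[0.1,-2,0],[0,0,0]],[[-3,0,5.2],[0,0,0]],[[-7,0,12],[0,0,0]],[[-10,0,17.3],[0,0,0]],[[-10,0,17.3],[0,0,0]],[[0,0,20],[0,0,0]],[[0,10,10],[-0.0065,0.1308,0]],[[0,25,0],[-0.0065,0.1308,0]],[[-10,40,0],[-0.0065,0.1308,0]],[[-15,40,0],[-0.0065,0.1308,0]],[[-10,40,0],[0,0,0]]]' 1
python3 -m handwheel '[[[-8,25,0],[0,0,0]],[[0,10,0],[0,0,0]],[[0,0,0],[0,0,0]],[[0,0,0],[0,0,0]]]' 1
```

```text
time: 27.88
tool_pos: [509.2, 184.1, 183.5]
tcp_rot: [3.141, 0.355, 0.051]
contact_force: [0.6, 0.6, -0.8]
grip_width: 21.3
time: 28.38
tool_pos: [501.6, 216.8, 184.0]
tcp_rot: [3.141, 0.352, 0.05]
contact_force: [0.1, -0.2, -0.3]
grip_width: 21.5
```

```bash

python3 -m handwheel '[[[-2.5,0.7,-35],[0,0,0]],[[0,0,-40],[0,0,0]],[[0,0,-30],[0,0,0]],[[0,0,-15],[0,0,0]],[[0,0,-4],[0,0,0]],[[0,0,0],[0,0,0]],[[0,0,0],[0,0,0]]]' 1
python3 -m handwheel '[[[0,0,-1.5],[0,0,0]],[[0,0,0],[0,0,0]]]' 1
python3 -m handwheel '[[[0,0,-1],[0,0,0]],[[0,0,0],[0,0,0]]]' 1
```

```text
time: 29.25
tool_pos: [499.3, 218.6, 60.9]
tcp_rot: [-3.141, 0.351, 0.052]
contact_force: [0.1, 0.0, 0.0]
grip_width: 21.4
time: 29.5
tool_pos: [498.7, 218.6, 58.5]
tcp_rot: [3.141, 0.352, 0.052]
contact_force: [0.2, -0.1, 0.3]
grip_width: 21.9
time: 29.75
tool_pos: [498.6, 218.5, 57.2]
tcp_rot: [3.141, 0.353, 0.051]
contact_force: [1.2, 0.8, -0.1]
grip_width: 21.1
```

```bash

python3 -m handwheel '[[[0,0,-0.7],[0,0,0]],[[0,0,0],[0,0,0]]]' 1
python3 -m handwheel '[[[0,0,-0.5],[0,0,0]],[[0,0,0],[0,0,0]]]' 1
python3 -m handwheel '[[[0,0,-0.5],[0,0,0]],[[0,0,0],[0,0,0]]]' 1
```

```text
time: 30.0
tool_pos: [498.6, 218.5, 56.5]
tcp_rot: [3.141, 0.353, 0.051]
contact_force: [0.8, 0.7, -0.6]
grip_width: 21.2
time: 30.25
tool_pos: [498.6, 218.5, 56.0]
tcp_rot: [3.141, 0.353, 0.051]
contact_force: [0.2, 0.8, -1.4]
grip_width: 21.3
time: 30.5
tool_pos: [498.7, 218.5, 56.0]
tcp_rot: [3.141, 0.352, 0.051]
contact_force: [-0.9, -0.8, 4.8]
grip_width: 21.9
```

```bash

python3 -m handwheel '[[[0,0,0.2],[0,0,0]],[[0,0,0],[0,0,0]],[[0,0,0],[0,0,0]],[[0,0,0],[0,0,0]],[[0,0,0],[0,0,0]],[[0,0,0],[0,0,0]]]' 0.5
python3 -m handwheel '[[[4,0,11],[0,0,0]],[[10,0,28],[0,0,0]],[[14,0,38],[0,0,0]],[[14,0,38],[0,0,0]],[[0,-40,30],[0,0,0]],[[0,-50,20],[0,0,0]],[[0,-50,0],[0,0,0]],[[0,-50,0],[0,0,0]],[[0,0,0],[0,0,0]],[[0,0,0],[0,0,0]]]' 0.5
python3 - <<'E'
from fit import *
a=capture("top"); b=capture("side")
f=lambda c,q:cv2.resize(c["img"][q[1]:q[3],q[0]:q[2]],(400,400))[:,:,::-1]
cv2.imwrite("pics/fin.png",np.hstack([f(a,(160,190,310,270)),f(b,(200,160,340,280))]))
for n,c in(("top",a),("side",b)):
    print(n,cents(masks(c["img"],(165,195,220,245) if n=="top" else (280,170,335,220))["blue"],1),proj(c,[497.5,218,38]),proj(c,[497.5,218,4]))
for t in("petri_dish","stopper","beaker_loose"):
    print(t,[(round(d["score"],2),w(b,d["xyz"])) for d in spot_in(t,"side")[:2]])
E
```

```text
time: 31.25
tool_pos: [498.6, 218.5, 55.8]
tcp_rot: [3.141, 0.353, 0.051]
contact_force: [0.2, 0.2, -0.1]
grip_width: 46.0
time: 32.5
tool_pos: [540.8, 28.8, 221.3]
tcp_rot: [-3.141, 0.352, 0.051]
contact_force: [0.3, 0.9, -0.2]
grip_width: 46.1
top [(50, array([187.12, 219.9 ]), array([183, 216,   9,   9], dtype=int32))] [188.84 220.05] [191.47 221.41]
side [(139, array([307.29, 195.59]), array([304, 185,   8,  22], dtype=int32))] [307.05 195.2 ] [306.6  204.94]
petri_dish [(0.78, array([461.84,  43.12,  17.24]))]
stopper []
beaker_loose [(0.89, array([ 452.18, -406.1 ,   50.25]))]
```

View pics/fin.png

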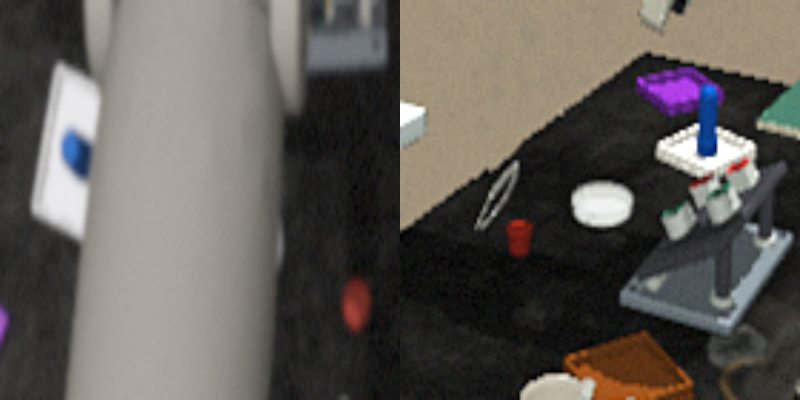

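The tube stands upright in the white tray ((708,120) on the side half). The stopper, dish and beaker are where they were, and the gripper is clear. Handing in.

```bash
python3 -c "
from plant import bot; print(bot.close_job())"
```

```text
the job is handed in; nothing more can be done
None
```

The tube was gauged and now stands upright and released in the white tray. I handed the job in at about 32.7 s; the limit is 51 s.

- **Gauging:** I brought the tube in low at the open end, about 1–1.5 mm above the deck and square to it. It passed the green gap with no measurable force. The red jaws stopped it at about 4–5 N, with the tool at y = 31 mm, where the geometry predicted the stop. I then backed off, lifted it out square to the deck and carried it to the tray.
- **First try failed:** Joint 5 reached its lower limit with the foot at the mouth of the green gap, and the tube drifted 3–4 mm off the deck and about 0.6° off square. I backed out, stood the tube upright on clear bench, regripped it with the tool leaning 20° and slid it again without trouble.
- **Deck touched:** On that first try I touched the foot to the deck once, at about 5 N, to find its height.
- **Last checks:** The final picture shows the tube upright in the tray with the gripper clear. The petri dish and loose beaker measured within about 5 mm of where they started, which is about the detector's error. The stopper stands in the picture, but the network missed it there, so I have no number for it.
- **Disagreement:** The two cameras differed by up to about 8 mm on the tube and gauge. I settled the gauge position by touch and by comparing against the tube in the gripper.

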